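Find the blind port of a culture chamber with a climate probe

TASK

Take the climate probe (the square black handle) out of the wooden rack, set its sprung tip gently on the culture chamber's steel cover plate and slide it along the middle of the plate until it drops into the hidden port. Then push the probe gently down until its collar sits flat on the plate, let go and leave it standing there; never load the probe's metal end with more than 20 N and leave the other loose things where they are.

Things in the scene. Friction and masses are not known exactly. Their poses are not given: they have to be found in the camera images.
- chamber: Culture chamber, fixed to the table: white box 140 (x) x 232 (y) x 70 mm high with an aluminium top frame and a window in its middle, 60 (x) x 104 (y) mm, through which a plain steel cover plate shows, its top 6 mm below the frame's. Origin at the centre of its underside, x and y along its sides, z up.
- window (a point): Middle of the window, on the top of the cover plate, 64 mm above the chamber's origin, axes as the chamber's. The one port lies on the window's long middle line (x = 0), anywhere from y = -30 to +30 mm, and cannot be seen: a 15 mm hole shut by a flush plug of the same steel. The plug gives way at a push of 2.5 N, slides down stiffly up to 42 mm and stays there. Tip loads of 4 to 7 N suit the search.
- probe_grip (a point): Middle of the probe's square black handle, 22 x 22 mm, 64 mm tall; x and y of this point are square to its sides, z up the probe. The probe stands upright in either of the rack's two places. The handle reaches 31 mm below this point, the collar's underside is 45 mm and the tip 79 mm below it. The probe weighs 0.1 to 0.13 kg.
- probe_tip (a point): Centre of the end of the probe's steel stem, 34 mm below the collar's underside. The stem is 11 mm across, its last 5 mm tapering to 5 mm. It is sprung: it can be pushed up into the collar by at most 12 mm, starting at 4 N and reaching 7 N.
- collar: The probe's steel collar below the handle, 34 mm across, 8 mm thick, origin at the centre of its underside, z towards the handle. It gives against a stiff spring: from 8 N up to 13 N it moves up to 5 mm towards the handle, beyond that it is rigid. Collar and stem together are the probe's metal end.
- rack: Wooden rack, fixed: 170 (x) x 60 (y) x 50 mm high, origin at the centre of its underside. Two holes 15 mm wide, 45 mm deep, at x = -45 and +45 mm, y = 0; the collars of the tools rest on its top.
- needle_grip (a point): Middle of the round steel handle (16 mm across, 75 mm tall) of the inoculating needle that stands in the rack's other place, 45 mm above the rack's top. Leave it.
- dish_small: Clear dish, 60 mm across, 15 mm high, origin under its centre. Bystander.
- dish_large: Clear dish, 90 mm across, 15 mm high, origin under its centre. Bystander.
- jar: Amber jar with metal lid, 56 mm across, 85 mm high, origin under its centre. Bystander.
- timer: Round white timer puck, 48 mm across, 17 mm high, origin under its centre. Bystander.
- mushroom_block: Brown block 100 x 130 x 80 mm with mushrooms up to 140 mm high, origin under its centre. Bystander.
- pipette_cup: Clear cup of white tubes, 66 mm across, 140 mm high over the tubes, origin under its centre. Bystander.

How it is judged:
By the outcome, as a careful person would: the job done as asked, in the order asked, and still so for the second after the job is handed in, with the robot touching nothing.
It also fails if it takes over 64 s, if anything falls off the work surface, if the arm or the gripper's body presses on something with over 40 N, if the wrist force passes 120 N, or if a joint passes its speed limit or range.

ROBOT

A 6-joint arm with a two-finger parallel gripper is mounted at the origin on the work surface. World frame = base frame: x ahead of the robot, y to its left, z up, the work surface at z = 0. Lengths are in m, angles in rad, forces in N, time in s.
With the tool pointing down it reaches from about 0.275 to 0.725 m from the base axis. Payload 15.9 kg.
Tool frame: the origin (TCP) lies between the finger pads; the fingertips stand 11 mm ahead of it and the grasp point (between the pads) lies 8 mm behind it; z points along the fingers, y is the line along which they close (so a half turn about z gives the same grasp; the last joint's range is limited). The gripper opens to 85 mm and grips with 20 to 120 N. Pads are 22 mm wide; open, the fingers measure 114 mm over their backs; the gripper's body (76 mm by 85 mm) begins 54 mm behind the grasp point. The pads swing forward as they close: fully open they stand 13 mm farther back than shut.
Start: joints at [-1.204, 0.213, -0.034, 1.323, 0, 1.571], TCP at [0.179, -0.467, 0.242] pointing down, gripper open.
Joint ranges: [-2.98, 2.98], [-0.74, 1.72], [-1.14, 1.35], [-2.1, 2.04], [-1.57, 1.44], [-3.14, 3.14]. Speed limits (rad/s): [1.89, 1.89, 2.39, 2.57, 3.14, 3.14].

INTERFACE

Orientations are given as a rotation vector (axis times angle).
In Python, from cell import monitor, imaging, sign_off gives the robot as it stands. The module is installed in compiled form; this text tells all that it offers.
- The arm moves only by the tool servo_tool, never from a script. Its argument "series" is a list of rows, each a list of 3 entries, a list of its own where there are three numbers: the shift along the tool's x, y, z in units of 30 mm (1.0 is 30 mm), then the turn about the tool's z in units of 8 degrees (1.0 is 8 degrees), then the finger opening in mm, from 0 to 85.4. In form: [[[dx, dy, dz], turn, gripper], ...]. A call has exactly 5 rows; each row is the pose to reach, as a shift and turn from the pose commanded when the call began, along the tool's axes at that moment; what a row does not reach only later rows make up. A row lasts 1/10 s, in which the tool goes at most 50 mm and 8.59 degrees, less where a joint would pass 70% of its speed; a pose out of reach is approached as far as the arm can. A call with a gripper value outside its range is refused whole. The fingers move at their own pace and stop on an object; the grip force is fixed at half the most. Time passes only in rows, so rows that repeat a pose let the fingers close, or fill a call up. It gives the time, the measured TCP pose, the force, the opening and the grip force at its end, in the units of the state.
- monitor.observe(): the state, without advancing time (a new reading comes with each control period).
- imaging.get_image(name): name is "scene" or "side" or "wrist"; returns a dict with "color" (384x512x3 uint8, red, green, blue), "z_map" (384x512 float32, m along the optical axis (not along the pixel's ray), 0 where there is no reading), "fx", "fy", "cx", "cy" (pixels), "distortion" ([k1, k2, p1, p2, k3] as OpenCV has them; the pictures are not rectified), "R" (3x3) and "t" (3): a world point X has camera coordinates R X + t; the wrist camera has in their place "tool_from_camera" (4x4, takes a point from camera to tool coordinates, whose origin is the TCP and whose axes are the flange's). Camera axes: x right, y down, z forward; pixel columns grow to the right and rows downward; lengths in m; the calibration is good to about 2 mm. A picture is of the moment at which its call begins: read the wrist's pose just before it.
- sign_off(): hands the job in; it is judged then, once.
The state is a dict: "time": time; "joint_positions": joint angles; "dq": joint speeds; "effort": joint torques, N m; "ee_pos": TCP position; "orientation": TCP orientation; "wrist_force": force on the tool from outside, world axes, zero at the start; "wrist_torque": the same for the moment, N m; "width": finger opening in m; "finger_force": force on a finger pad.
Only numpy, scipy, OpenCV 4.12 (cv2) and the standard library are available. Lean on these libraries where they do the work, as an engineer would, in place of code of your own. Each camera call takes 0.05 s, during which the arm holds its last target. There are 200 camera calls.

## Working session

There is one attempt and no reset: what is moved stays moved. The work goes in short steps, Python scripts to look and compute and a tool call to move; the robot and the scene stay as the last step left them, time stands still between calls to the robot, and variables do not carry over. Pictures are saved under pics/ and viewed, at most 10 in all, crops included, and the job is handed in when it is done.

Besides the shell and the picture viewer there is one more tool, called by a JSON object that holds its "fn" and its "kwargs", one argument or row to a line. servo_tool: Moves the arm, as the interface text tells. Its arguments: {"type":"object","properties":{"series":{"type":"array"}},"required":["series"]}

```bash
mkdir -p pics; cat > h.py <<'E'
import numpy as np, cv2
from cell import monitor, imaging, sign_off
from scipy.spatial.transform import Rotation as Ro
def grab(n):
    s=monitor.observe(); im=imaging.get_image(n)
    im['K']=np.array([[im['fx'],0,im['cx']],[0,im['fy'],im['cy']],[0,0,1.]])
    im['D']=np.array(im['distortion'],float)
    if 'R' in im and im['R'] is not None:
        R=np.array(im['R']);t=np.array(im['t']); im['Rc']=R.T; im['o']=-R.T@t
    else:
        T=np.array(im['tool_from_camera']); Rt=Ro.from_rotvec(s['orientation']).as_matrix()
        im['Rc']=Rt@T[:3,:3]; im['o']=Rt@T[:3,3]+np.array(s['ee_pos'])
    return im
def plane(im,uv,z):
    p=cv2.undistortPoints(np.array(uv,float).reshape(-1,1,2),im['K'],im['D']).reshape(-1,2)
    d=np.c_[p,np.ones(len(p))]@im['Rc'].T
    return im['o']+d*((z-im['o'][2])/d[:,2])[:,None]
def cloud(im):
    h,w=im['z_map'].shape
    uv=np.stack(np.meshgrid(np.arange(w),np.arange(h)),-1).reshape(-1,1,2).astype(float)
    p=cv2.undistortPoints(uv,im['K'],im['D']).reshape(-1,2)
    return ((np.c_[p,np.ones(len(p))]*im['z_map'].reshape(-1,1))@im['Rc'].T+im['o']).reshape(h,w,3)
def save(im,n): cv2.imwrite('pics/'+n,cv2.cvtColor(im['color'],cv2.COLOR_RGB2BGR))
E
python3 - <<'E'
from h import *
s=monitor.observe(); print({k:np.round(v,3) for k,v in s.items()})
print(Ro.from_rotvec(s['orientation']).as_matrix().round(3))
ims=[grab(n) for n in('scene','side')]
im={'color':np.hstack([i['color'] for i in ims])}
for i in ims: print(i['o'])
cv2.imwrite('pics/a.png',cv2.cvtColor(ims[0]['color'],cv2.COLOR_RGB2BGR)); save(ims[1],'b.png')
E
```

```text
{'time': np.float64(0.0), 'joint_positions': array([-1.204,  0.213, -0.035,  1.323,  0.   ,  1.571]), 'dq': array([0.001, 0.   , 0.001, 0.   , 0.001, 0.001]), 'effort': array([-1.0000e-03, -6.8617e+01,  4.8712e+01,  1.8000e-02,  0.0000e+00,
       -0.0000e+00]), 'ee_pos': array([ 0.179, -0.466,  0.242]), 'orientation': array([-3.088, -0.573,  0.   ]), 'wrist_force': array([-0.152, -0.602, -0.137]), 'wrist_torque': array([-0.003, -0.042, -0.044]), 'finger_force': np.float64(0.0), 'width': np.float64(0.085)}
[[ 0.933  0.359 -0.   ]
 [ 0.359 -0.933  0.001]
 [ 0.    -0.001 -1.   ]]
[ 1.07962193 -0.14531007  0.91791633]
[0.00989877 0.68168754 0.99307322]
```

View pics/a.png

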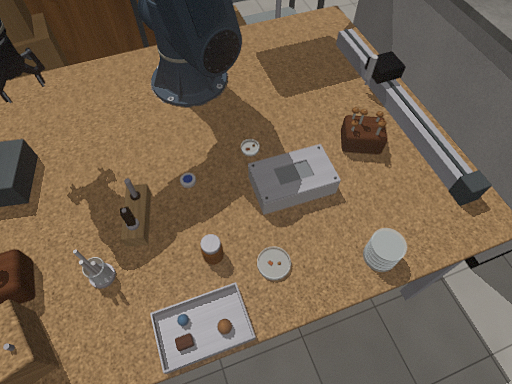

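View pics/b.png

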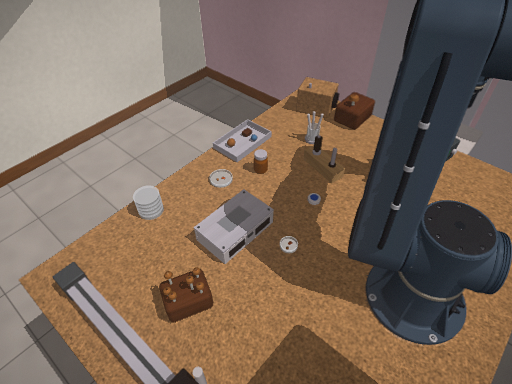

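The scene picture shows the rack around (135,212), the black handle at (127,215), the needle at (130,188), and the chamber at (292,178) with its window near (290,172). The side view agrees: handle at (318,143), chamber at (235,222).

```bash
python3 - <<'E'
from h import *
for n in('scene','side'):
    im=grab(n); P=cloud(im); c=im['color'].astype(int); z=P[...,2]
    lim={'scene':[(100,165,160,245),(240,345,135,215)],'side':[(295,350,125,185),(190,280,185,265)]}[n]
    for nm,(u0,u1,v0,v1),zr in zip(('rack','chamber'),lim,((.043,.057),(.060,.077))):
        m=np.zeros(z.shape,bool); m[v0:v1,u0:u1]=1
        k=m&(z>zr[0])&(z<zr[1])
        q=P[k]; r=cv2.minAreaRect((q[:,:2]*1000).astype(np.float32)); print(n,nm,k.sum(),np.round(r[0],1),np.round(r[1],1),round(r[2],1),q[:,2].mean().round(4))
        if nm=='rack':
            for zz in ((.085,.14),):
                k=m&(z>zz[0])&(z<zz[1])
                N,L,st,ce=cv2.connectedComponentsWithStats(k.astype(np.uint8))
                for i in range(1,N):
                    if st[i,4]>15:
                        a=P[L==i]; print('  tool',ce[i].round(),st[i,4],a.mean(0).round(3),a[:,2].max().round(3),c[L==i].mean(0).round())
        else:
            k=m&(z>.058)&(z<.0672); k=cv2.morphologyEx(k.astype(np.uint8),cv2.MORPH_OPEN,np.ones((3,3)))
            N,L,st,ce=cv2.connectedComponentsWithStats(k); i=1+st[1:,4].argmax()
            a=P[L==i]; r=cv2.minAreaRect((a[:,:2]*1000).astype(np.float32)); print('  win',st[i],np.round(r[0],1),np.round(r[1],1),round(r[2],1),a[:,2].mean())
E
```

```text
scene rack 927 [ 516.9 -286.9] [ 62.3 172.2] 75.3 0.051
  tool [130. 185.] 82 [ 0.478 -0.275  0.112] 0.135 [88. 81. 79.]
  tool [126. 214.] 167 [ 0.566 -0.297  0.116] 0.137 [46. 38. 31.]
scene chamber 3370 [564.7 168.7] [233.4 142.7] 87.8 0.0699
  win [275 161  37  20 407] [561.3 169.8] [100.6  56.4] 86.1 0.06491883271200441
side rack 463 [ 563.7 -320.1] [106.  294.9] 58.1 0.0499
  tool [318. 141.] 88 [ 0.556 -0.296  0.111] 0.132 [48. 38. 31.]
  tool [334. 153.] 50 [ 0.47  -0.275  0.111] 0.133 [91. 83. 83.]
side chamber 2447 [562.8 166.6] [235.3 143.6] 88.2 0.068
  win [219 206  31  26 428] [564.7 165.5] [104.6  62.9] 86.7 0.06327962991312805
```

{"fn": "servo_tool", "kwargs": {
  "series": [
    [[1.6,0,0],-1,85],
    [[3.2,0,0],-2,85],
    [[4.8,-0.1,0],-3,85],
    [[6.4,-0.2,0],-4,85],
    [[8,-0.3,0],-5,85]
  ]
}}

```text
time: 0.7
ee_pos: [0.4017, -0.3711, 0.2423]
orientation: [-2.702, -1.603, 0.0]
wrist_force: [-0.8, -0.6, 0.5]
width: 0.085
finger_force: 0.0
```

```bash
python3 - <<'E'
from h import *
s=monitor.observe();print(s['time'],s['ee_pos'],np.round(s['joint_positions'],2));R=Ro.from_rotvec(s['orientation']).as_matrix();print(R.round(3))
im=grab('wrist');print(np.round(im['tool_from_camera'],3),im['fx']);save(im,'c.png')
print('needed tool shift/30mm',R.T@(np.array([.560,-.298,.24])-s['ee_pos'])/.03)
E
```

```text
0.7 [ 0.40169827 -0.37108302  0.24225504] [-0.75  0.31  0.09  1.35 -0.    1.33]
[[ 0.48   0.877 -0.   ]
 [ 0.877 -0.48  -0.   ]
 [-0.    -0.    -1.   ]]
[[ 0.001 -0.949 -0.315  0.081]
 [ 1.     0.001 -0.    -0.   ]
 [ 0.    -0.315  0.949 -0.132]
 [ 0.     0.     0.     1.   ]] 306.8287767101622
needed tool shift/30mm [4.66829755 3.46200104 0.07485239]
```

View pics/c.png

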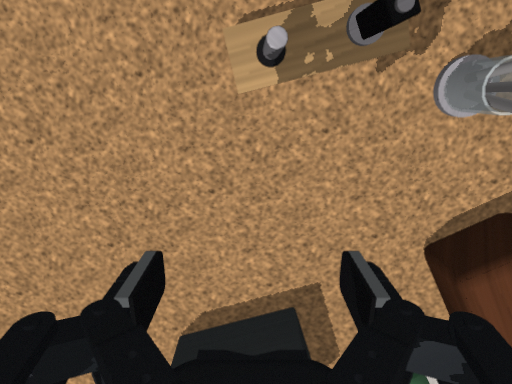

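The wrist view shows the needle at (272,45), the probe handle at about (390,15), and the pipette cup at (480,85). I'll go above the probe.

{"fn": "servo_tool", "kwargs": {
  "series": [
    [[1.3,1,0],-0.5,85],
    [[2.6,2,0],-1,85],
    [[3.8,2.9,0],-1.75,85],
    [[4.67,3.46,0],-1.75,85],
    [[4.67,3.46,0],-1.75,85]
  ]
}}

```text
time: 1.25
ee_pos: [0.5615, -0.2977, 0.241]
orientation: [-2.488, -1.916, -0.0]
wrist_force: [-0.7, -0.8, 0.2]
width: 0.0848
finger_force: 0.0
```

```bash
python3 - <<'E'
from h import *
s=monitor.observe();print(s['time'],s['ee_pos']);R=Ro.from_rotvec(s['orientation']).as_matrix();print(R.round(3))
im=grab('wrist');save(im,'d.png');P=cloud(im)
k=(abs(P[...,2]-.127)<.012)&(np.hypot(P[...,0]-.56,P[...,1]+.298)<.04)
N,L,st,ce=cv2.connectedComponentsWithStats(k.astype(np.uint8));i=1+st[1:,4].argmax()
uv=np.argwhere(L==i)[:,::-1]
q=P[L==i];zm=np.median(q[:,2]);print(st[i],zm)
g=plane(im,uv,.127); r=cv2.minAreaRect((g[:,:2]*1000).astype(np.float32));print(r)
k=(P[...,2]>.06)&(np.hypot(P[...,0]-.56,P[...,1]+.298)>.05)&(P[...,2]<.15)&(np.arange(384)[:,None]<230)
N,L,st,ce=cv2.connectedComponentsWithStats(k.astype(np.uint8))
for i in range(1,N):
  if st[i,4]>150:
    a=P[L==i];print(st[i],a.min(0).round(3),a.max(0).round(3))
E
```

```text
1.25 [ 0.56153434 -0.2976755   0.24102728]
[[ 0.255  0.967 -0.001]
 [ 0.967 -0.255  0.001]
 [ 0.001 -0.001 -1.   ]]
[237 177  29  32 724] 0.12819526280656607
((560.3997802734375, -297.51751708984375), (25.03885269165039, 22.1097469329834), 85.97071075439453)
[135 168  39  37 749] [ 0.466 -0.284  0.06 ] [ 0.482 -0.268  0.133]
```

View pics/d.png

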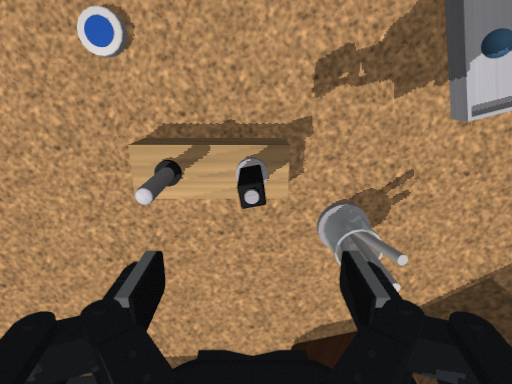

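The handle top is at about (252,197), turned roughly 5–10° against the rack; the needle is at (145,195) and the cup at (345,225), off to the right. I'll measure the yaw and the cup clearance.

```bash
python3 - <<'E'
from h import *
s=monitor.observe();im=grab('wrist');P=cloud(im)
g=im['color'].max(2); m=(g<75).astype(np.uint8); m[:160]=0;m[225:]=0;m[:,:225]=0;m[:,280:]=0
m=cv2.morphologyEx(m,cv2.MORPH_CLOSE,np.ones((9,9)))
N,L,st,ce=cv2.connectedComponentsWithStats(m);i=1+st[1:,4].argmax();print(st[i])
c=cv2.findContours((L==i).astype(np.uint8),0,1)[0][0];h=cv2.convexHull(c)
a=cv2.approxPolyDP(h,2.0,True)[:,0];print(a.tolist());w=plane(im,a,.127);print(w[:,:2].round(4).tolist())
# cap disc
b=((im['color'].min(2)>130)).astype(np.uint8);b[:180]=0;b[215:]=0;b[:,:238]=0;b[:,268:]=0
y,x=np.nonzero(b);print('cap',x.mean(),y.mean(),len(x),plane(im,[[x.mean(),y.mean()]],.127))
for zr in((.125,.135),):
  k=(P[...,2]>zr[0])&(P[...,2]<zr[1])&(L==i)
  r=cv2.minAreaRect((P[k][:,:2]*1000).astype(np.float32));print(r,k.sum())
crop=cv2.resize(im['color'][150:240,210:300],None,fx=5,fy=5,interpolation=cv2.INTER_CUBIC);save({'color':crop},'e.png')
k=np.zeros(m.shape,bool);k[190:300,310:410]=1;k&=(P[...,2]>.03)&(P[...,2]<.16)
q=P[k];d=np.c_[q[:,0]-.560,q[:,1]+.2975]@np.array([[.967,.255],[-.255,.967]]);print('cup rel (toolY,toolX) min/max',d.min(0),d.max(0),np.percentile(d,2,0), np.hypot(*d.T).min())
E
```

```text
[239 163  29  44 849]
[[260, 163], [267, 200], [244, 206], [239, 188], [242, 166]]
[[0.5727, -0.276], [0.5705, -0.3087], [0.5501, -0.309], [0.5503, -0.2923], [0.5578, -0.2747]]
cap 252.98692810457516 194.4640522875817 153 [[ 0.56023272 -0.30085648  0.127     ]]
((560.5501098632812, -299.0634460449219), (21.86882972717285, 21.075069427490234), 87.01810455322266) 479
cup rel (toolY,toolX) min/max [ 0.09204432 -0.10916669] [ 0.14570274 -0.05549669] [ 0.09275497 -0.1057313 ] 0.11974542068880918
```

View pics/e.png

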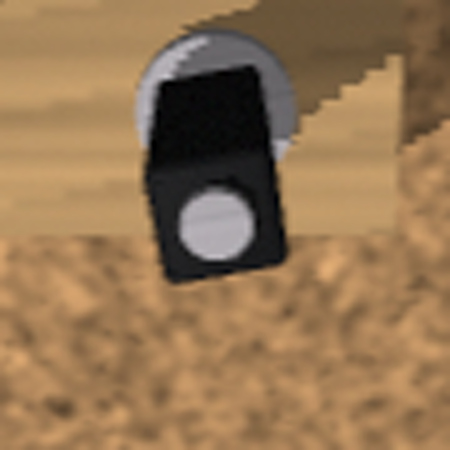

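{"fn": "servo_tool", "kwargs": {
  "series": [
    [[-0.07,-0.02,0.8],-0.65,85],
    [[-0.07,-0.02,2],-1.3,85],
    [[-0.07,-0.02,3.4],-1.3,85],
    [[-0.07,-0.02,4.5],-1.3,85],
    [[-0.07,-0.02,5.05],-1.3,85]
  ]
}}

```text
time: 1.85
ee_pos: [0.555, -0.3021, 0.088]
orientation: [-2.308, -2.127, 0.002]
wrist_force: [0.3, -0.5, 0.1]
width: 0.0848
finger_force: 0.0
```

{"fn": "servo_tool", "kwargs": {
  "series": [
    [[0,0,0],0,60],
    [[0,0,0],0,40],
    [[0,0,0],0,20],
    [[0,0,0],0,15],
    [[0,0,0],0,15]
  ]
}}

```text
time: 2.35
ee_pos: [0.5583, -0.3023, 0.0919]
orientation: [2.307, 2.129, 0.001]
wrist_force: [-1.8, -0.0, 6.0]
width: 0.0214
finger_force: 61.4
```

{"fn": "servo_tool", "kwargs": {
  "series": [
    [[0,0,0],0,15],
    [[0,0,0],0,15],
    [[0,0,0],0,15],
    [[0,0,0],0,15],
    [[0,0,0],0,15]
  ]
}}

```text
time: 2.85
ee_pos: [0.5582, -0.3023, 0.0919]
orientation: [2.307, 2.13, 0.001]
wrist_force: [-0.2, -1.6, 7.6]
width: 0.0214
finger_force: 61.4
```

{"fn": "servo_tool", "kwargs": {
  "series": [
    [[0,0,-0.4],0,15],
    [[0,0,-1.2],0,15],
    [[0,0,-2.2],0,15],
    [[0,0,-3.3],0,15],
    [[0,0,-4.3],0,15]
  ]
}}

```text
time: 3.35
ee_pos: [0.5575, -0.3017, 0.2223]
orientation: [2.308, 2.13, 0.0]
wrist_force: [0.2, 0.2, -0.5]
width: 0.0214
finger_force: 60.4
```

{"fn": "servo_tool", "kwargs": {
  "series": [
    [[0,0,0],0,15],
    [[0,0,0],0,15],
    [[0,0,0],0,15],
    [[0,0,0],0,15],
    [[0,0,0],0,15]
  ]
}}

```text
time: 3.85
ee_pos: [0.5574, -0.3016, 0.219]
orientation: [-2.307, -2.13, 0.001]
wrist_force: [0.3, 0.6, -1.4]
width: 0.0212
finger_force: 60.5
```

```bash
python3 - <<'E'
from h import *
s=monitor.observe();print(s['time'],s['ee_pos'],s['wrist_force'],s['wrist_torque'],np.round(s['joint_positions'],2));R=Ro.from_rotvec(s['orientation']).as_matrix();print(R.round(3))
print('shift to window y=-30', R.T@(np.array([.564,.168,s['ee_pos'][2]])-s['ee_pos'])/.03)
im=grab('side');save({'color':im['color']},'f.png')
P=cloud(im)
for nm in('scene','side'):
    im=grab(nm);P=cloud(im);c=im['color'].max(2)
    k=(np.hypot(P[...,0]-.558,P[...,1]+.302)<.05)&(P[...,2]>.1)&(P[...,2]<.19)
    q=P[k];print(nm,k.sum())
    for a in np.arange(.10,.19,.01):
        b=q[abs(q[:,2]-a)<.005]
        if len(b)>2: print(round(a,3),len(b),b.mean(0).round(4))
E
```

```text
3.85 [ 0.55735427 -0.30164881  0.21902396] [ 0.34615727  0.61456284 -1.37592049] [ 0.0025075  -0.02285112  0.0004335 ] [-0.5   0.51  0.33  1.39  0.    1.15]
[[ 0.08   0.997 -0.001]
 [ 0.997 -0.08   0.001]
 [ 0.001 -0.001 -1.   ]]
shift to window y=-30 [ 1.56226317e+01 -1.02962182e+00  1.08443831e-02]
scene 102
0.15 7 [ 0.5618 -0.2974  0.1523]
0.16 7 [ 0.5617 -0.2975  0.1585]
0.18 32 [ 0.5673 -0.2963  0.1821]
side 52
0.15 4 [ 0.5533 -0.2987  0.1515]
0.16 7 [ 0.5548 -0.2984  0.1592]
0.17 3 [ 0.5548 -0.2976  0.1676]
0.18 23 [ 0.5512 -0.2946  0.1816]
```

{"fn": "servo_tool", "kwargs": {
  "series": [
    [[0.8,-0.05,0],0,15],
    [[2.2,-0.15,0],0,15],
    [[3.7,-0.25,0],0,15],
    [[5.2,-0.35,0],0,15],
    [[6.7,-0.45,0],0,15]
  ]
}}

```text
time: 4.5
ee_pos: [0.56, -0.0988, 0.2198]
orientation: [2.309, 2.13, 0.0]
wrist_force: [0.3, 0.6, -1.3]
width: 0.0213
finger_force: 60.5
```

{"fn": "servo_tool", "kwargs": {
  "series": [
    [[1.5,-0.1,0],-0.1,15],
    [[3,-0.2,0],-0.2,15],
    [[4.5,-0.3,0],-0.33,15],
    [[6,-0.4,0],-0.33,15],
    [[7,-0.47,0],-0.33,15]
  ]
}}

```text
time: 5.0
ee_pos: [0.5626, 0.1128, 0.2198]
orientation: [-2.257, -2.185, -0.001]
wrist_force: [0.8, 0.4, -0.8]
width: 0.0218
finger_force: 60.5
```

{"fn": "servo_tool", "kwargs": {
  "series": [
    [[0.4,0,0],0,15],
    [[0.8,-0.05,0],0,15],
    [[0.8,-0.05,0],0,15],
    [[0.8,-0.05,0],0,15],
    [[0.8,-0.05,0],0,15]
  ]
}}

```text
time: 5.5
ee_pos: [0.5624, 0.1329, 0.2199]
orientation: [2.26, 2.182, -0.0]
wrist_force: [-0.0, 1.0, -1.0]
width: 0.0213
finger_force: 60.5
```

```bash
python3 - <<'E'
from h import *
s=monitor.observe();print(s['time'],s['ee_pos'],s['wrist_force']);R=Ro.from_rotvec(s['orientation']).as_matrix();print(R.round(3))
im=grab('wrist');P=cloud(im);save(im,'g.png')
k=(abs(P[...,2]-.07)<.0025);q=P[k];print(k.sum(),q.mean(0),cv2.minAreaRect((q[:,:2]*1000).astype(np.float32)))
E
```

```text
5.5 [0.56244824 0.13294591 0.21985241] [-0.03748354  1.02103287 -1.03718553]
[[ 0.035  0.999  0.   ]
 [ 0.999 -0.035 -0.   ]
 [-0.     0.    -1.   ]]
28862 [0.56596125 0.19747359 0.07018059] ((573.1338500976562, 82.67843627929688), (167.91123962402344, 417.1837463378906), 5.72385835647583)
```

View pics/g.png

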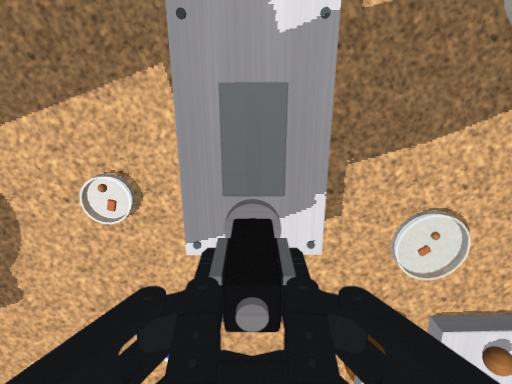

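The window corners are about (219,83), (288,83), (285,196) and (222,196); the probe collar is at about (253,220). I'll compute the window's pose.

```bash
python3 - <<'E'
from h import *
s=monitor.observe();R=Ro.from_rotvec(s['orientation']).as_matrix()
im=grab('wrist');c=cv2.GaussianBlur(im['color'],(3,3),0).astype(int);b=c.sum(2)/3
print('profile',b[140,205:235:2].round(),b[140,272:300:2].round())
def edge(l,dirn): pass
L=[];Rr=[]
for v in range(95,190,5):
    g=np.diff(b[v]); L.append([np.argmin(g[205:235])+205.5,v]); Rr.append([np.argmax(g[272:302])+272.5,v])
T=[];B=[]
for u in range(228,280,4):
    g=np.diff(b[:,u]); T.append([u,np.argmin(g[70:95])+70.5]); B.append([u,np.argmax(g[185:205])+185.5])
for nm,e in zip('LRTB',(L,Rr,T,B)):
    w=plane(im,e,.07)[:,:2]; vx,vy,x0,y0=cv2.fitLine(w.astype(np.float32),cv2.DIST_HUBER,0,1e-4,1e-4).ravel()
    print(nm,np.degrees(np.arctan2(vy,vx)).round(2),(w.mean(0)*1000).round(1),np.std((w-[x0,y0])@[-vy,vx])*1000)
# collar and cap
print('collar px->tool', [ (R.T@(plane(im,[[u,220]],z)[0]-s['ee_pos'])*1000).round(1).tolist() for u,z in ((253,.19),(256,.19))], im['cx'])
print(np.array(s['ee_pos']).round(4))
E
```

```text
profile [137. 138. 139. 142. 141. 139. 140. 136. 110. 105. 105. 105. 104. 104.
 104.] [104. 104. 104. 104. 105. 104. 102. 117. 137. 135. 134. 135. 137. 138.]
L 88.34 [534.7 171.9] 0.24878294738825754
R 88.09 [595.2 169.9] 0.2691425864017516
T -1.84 [565.7 221.6] 0.3362768976619859
B -1.87 [562.1 114.9] 3.8306414744583566
collar px->tool [[11.3, 0.8, 29.9], [11.3, 2.5, 29.9]] 251.89787185011164
[0.5625 0.133  0.2199]
```

{"fn": "servo_tool", "kwargs": {
  "series": [
    [[-0.1,0,0.5],0,15],
    [[-0.23,0.03,1.2],0,15],
    [[-0.23,0.03,1.8],0,15],
    [[-0.23,0.03,2.2],0,15],
    [[-0.23,0.03,2.35],0,15]
  ]
}}

```text
time: 6.1
ee_pos: [0.5625, 0.1267, 0.1483]
orientation: [-2.259, -2.182, 0.002]
wrist_force: [0.0, -0.0, -0.2]
width: 0.0214
finger_force: 60.5
```

{"fn": "servo_tool", "kwargs": {
  "series": [
    [[0,0,0],0,15],
    [[0,0,0],0,15],
    [[0,0,0],0,15],
    [[0,0,0],0,15],
    [[0,0,0],0,15]
  ]
}}

```text
time: 6.6
ee_pos: [0.5632, 0.1272, 0.1497]
orientation: [2.259, 2.183, 0.001]
wrist_force: [-0.3, 0.5, -1.7]
width: 0.0214
finger_force: 60.5
```

{"fn": "servo_tool", "kwargs": {
  "series": [
    [[0,0,0.05],0,15],
    [[0,0,0.1],0,15],
    [[0,0,0.15],0,15],
    [[0,0,0.2],0,15],
    [[0,0,0.2],0,15]
  ]
}}

```text
time: 7.1
ee_pos: [0.5628, 0.1271, 0.143]
orientation: [-2.259, -2.183, 0.001]
wrist_force: [-0.5, -0.0, -1.4]
width: 0.0212
finger_force: 60.5
```

{"fn": "servo_tool", "kwargs": {
  "series": [
    [[0,0,0.03],0,15],
    [[0,0,0.06],0,15],
    [[0,0,0.1],0,15],
    [[0,0,0.13],0,15],
    [[0,0,0.13],0,15]
  ]
}}

```text
time: 7.6
ee_pos: [0.5631, 0.1271, 0.1395]
orientation: [2.259, 2.183, 0.0]
wrist_force: [-0.9, 0.1, 3.0]
width: 0.0214
finger_force: 60.9
```

{"fn": "servo_tool", "kwargs": {
  "series": [
    [[0,0,0.03],0,15],
    [[0,0,0.06],0,15],
    [[0,0,0.08],0,15],
    [[0,0,0.1],0,15],
    [[0,0,0.1],0,15]
  ]
}}

```text
time: 8.1
ee_pos: [0.5631, 0.1271, 0.1364]
orientation: [2.259, 2.183, 0.0]
wrist_force: [-0.1, 0.1, 3.2]
width: 0.0212
finger_force: 61.0
```

{"fn": "servo_tool", "kwargs": {
  "series": [
    [[0,0,0.05],0,15],
    [[0,0,0.1],0,15],
    [[0.07,0,0.1],0,15],
    [[0.14,0,0.1],0,15],
    [[0.2,0,0.1],0,15]
  ]
}}

```text
time: 8.6
ee_pos: [0.5633, 0.1332, 0.1334]
orientation: [2.259, 2.183, -0.0]
wrist_force: [0.7, -3.3, 5.5]
width: 0.0217
finger_force: 61.0
```

{"fn": "servo_tool", "kwargs": {
  "series": [
    [[0.05,0,0],0,15],
    [[0.1,0,0],0,15],
    [[0.15,0,0],0,15],
    [[0.2,0,0],0,15],
    [[0.25,0,0],0,15]
  ]
}}

```text
time: 9.1
ee_pos: [0.5634, 0.1407, 0.1334]
orientation: [-2.259, -2.183, 0.0]
wrist_force: [-0.3, -3.2, 3.6]
width: 0.0214
finger_force: 61.0
```

{"fn": "servo_tool", "kwargs": {
  "series": [
    [[0.05,0,0],0,15],
    [[0.1,0,0],0,15],
    [[0.15,0,0],0,15],
    [[0.2,0,0],0,15],
    [[0.25,0,0],0,15]
  ]
}}

```text
time: 9.6
ee_pos: [0.5636, 0.1482, 0.1332]
orientation: [-2.259, -2.183, 0.001]
wrist_force: [0.4, 0.0, 0.6]
width: 0.0211
finger_force: 60.5
```

{"fn": "servo_tool", "kwargs": {
  "series": [
    [[0.05,0,0],0,15],
    [[0.1,0,0],0,15],
    [[0.15,0,0],0,15],
    [[0.2,0,0],0,15],
    [[0.2,0,0],0,15]
  ]
}}

```text
time: 10.1
ee_pos: [0.5639, 0.1535, 0.1333]
orientation: [2.258, 2.182, -0.002]
wrist_force: [0.0, -5.8, 2.1]
width: 0.0215
finger_force: 60.6
```

{"fn": "servo_tool", "kwargs": {
  "series": [
    [[-0.06,0,0],0,15],
    [[-0.12,0,0],0,15],
    [[-0.12,0,0],0,15],
    [[-0.12,0,0],0,15],
    [[-0.12,0,0],0,15]
  ]
}}

```text
time: 10.6
ee_pos: [0.5637, 0.1506, 0.1333]
orientation: [-2.259, -2.183, 0.0]
wrist_force: [0.2, -0.8, -0.7]
width: 0.0214
finger_force: 60.3
```

{"fn": "servo_tool", "kwargs": {
  "series": [
    [[0,0,0.06],0,15],
    [[0,0,0.12],0,15],
    [[0,0,0.18],0,15],
    [[0,0,0.2],0,15],
    [[0,0,0.2],0,15]
  ]
}}

```text
time: 11.1
ee_pos: [0.5638, 0.1505, 0.1273]
orientation: [-2.259, -2.183, 0.0]
wrist_force: [-0.3, 1.5, -0.5]
width: 0.0211
finger_force: 60.4
```

{"fn": "servo_tool", "kwargs": {
  "series": [
    [[0,0,0.06],0,15],
    [[0,0,0.12],0,15],
    [[0,0,0.18],0,15],
    [[0,0,0.2],0,15],
    [[0,0,0.2],0,15]
  ]
}}

```text
time: 11.6
ee_pos: [0.5637, 0.1505, 0.1213]
orientation: [-2.259, -2.183, 0.0]
wrist_force: [0.1, -0.5, -0.8]
width: 0.0212
finger_force: 60.4
```

{"fn": "servo_tool", "kwargs": {
  "series": [
    [[0,0,0.06],0,15],
    [[0,0,0.12],0,15],
    [[0,0,0.18],0,15],
    [[0,0,0.2],0,15],
    [[0,0,0.2],0,15]
  ]
}}

```text
time: 12.1
ee_pos: [0.5638, 0.1505, 0.1153]
orientation: [-2.259, -2.183, 0.0]
wrist_force: [0.2, 0.6, -0.3]
width: 0.0212
finger_force: 60.4
```

{"fn": "servo_tool", "kwargs": {
  "series": [
    [[0,0,0.06],0,15],
    [[0,0,0.12],0,15],
    [[0,0,0.18],0,15],
    [[0,0,0.2],0,15],
    [[0,0,0.2],0,15]
  ]
}}

```text
time: 12.6
ee_pos: [0.5638, 0.1505, 0.1093]
orientation: [-2.259, -2.183, 0.0]
wrist_force: [-0.2, 0.1, 0.1]
width: 0.0213
finger_force: 60.4
```

{"fn": "servo_tool", "kwargs": {
  "series": [
    [[0,0,0.02],0,15],
    [[0,0,0.04],0,15],
    [[0,0,0.06],0,15],
    [[0,0,0.07],0,15],
    [[0,0,0.07],0,15]
  ]
}}

```text
time: 13.1
ee_pos: [0.5638, 0.1505, 0.1073]
orientation: [2.259, 2.183, 0.0]
wrist_force: [0.2, 0.1, -0.3]
width: 0.0214
finger_force: 60.4
```

{"fn": "servo_tool", "kwargs": {
  "series": [
    [[0,0,0.01],0,15],
    [[0,0,0.02],0,15],
    [[0,0,0.03],0,15],
    [[0,0,0.04],0,15],
    [[0,0,0.04],0,15]
  ]
}}

```text
time: 13.6
ee_pos: [0.5638, 0.1505, 0.1064]
orientation: [2.259, 2.183, 0.0]
wrist_force: [-2.2, -0.5, 6.7]
width: 0.0217
finger_force: 61.4
```

{"fn": "servo_tool", "kwargs": {
  "series": [
    [[0,0,0.01],0,15],
    [[0,0,0.02],0,15],
    [[0,0,0.03],0,15],
    [[0,0,0.03],0,15],
    [[0,0,0.03],0,15]
  ]
}}

```text
time: 14.1
ee_pos: [0.5639, 0.1505, 0.1057]
orientation: [2.259, 2.183, 0.001]
wrist_force: [-3.7, -1.4, 8.3]
width: 0.021
finger_force: 61.5
```

{"fn": "servo_tool", "kwargs": {
  "series": [
    [[0,0,0.01],0,15],
    [[0,0,0.02],0,15],
    [[0,0,0.03],0,15],
    [[0,0,0.03],0,15],
    [[0,0,0.03],0,15]
  ]
}}

```text
time: 14.6
ee_pos: [0.5639, 0.1505, 0.1048]
orientation: [2.259, 2.183, 0.001]
wrist_force: [-1.8, -1.3, 8.9]
width: 0.0212
finger_force: 61.6
```

{"fn": "servo_tool", "kwargs": {
  "series": [
    [[0,0,-0.02],0,15],
    [[0,0,-0.04],0,15],
    [[0,0,-0.05],0,15],
    [[0,0,-0.05],0,15],
    [[0,0,-0.05],0,15]
  ]
}}

```text
time: 15.1
ee_pos: [0.5639, 0.1505, 0.1062]
orientation: [2.259, 2.183, 0.001]
wrist_force: [-3.3, -0.8, 6.9]
width: 0.021
finger_force: 61.5
```

{"fn": "servo_tool", "kwargs": {
  "series": [
    [[0,0,0],0,30],
    [[0,0,0],0,50],
    [[0,0,0],0,70],
    [[0,0,0],0,85],
    [[0,0,0],0,85]
  ]
}}

```text
time: 15.6
ee_pos: [0.5638, 0.1505, 0.1057]
orientation: [-2.259, -2.183, 0.0]
wrist_force: [-0.0, 0.5, 0.3]
width: 0.0847
finger_force: 0.0
```

{"fn": "servo_tool", "kwargs": {
  "series": [
    [[0,0,0],0,85],
    [[0,0,0],0,85],
    [[0,0,-0.4],0,85],
    [[0,0,-1],0,85],
    [[0,0,-1.6],0,85]
  ]
}}

```text
time: 16.1
ee_pos: [0.5637, 0.1505, 0.1552]
orientation: [2.259, 2.183, 0.0]
wrist_force: [-0.2, -0.4, -0.3]
width: 0.085
finger_force: 0.0
```

{"fn": "servo_tool", "kwargs": {
  "series": [
    [[0,0,-1],0,85],
    [[0,0,-2],0,85],
    [[-1,0,-3],0,85],
    [[-2,0,-3],0,85],
    [[-2,0,-3],0,85]
  ]
}}

```text
time: 16.6
ee_pos: [0.5622, 0.088, 0.2459]
orientation: [2.26, 2.179, 0.003]
wrist_force: [-0.5, 0.3, 0.5]
width: 0.0848
finger_force: 0.0
```

```bash
python3 - <<'E'
from h import *
im=grab('wrist');save(im,'i.png');P=cloud(im)
k=(abs(P[...,2]-.141)<.006)&(np.hypot(P[...,0]-.564,P[...,1]-.152)<.03);print(k.sum(),P[k].mean(0))
k=(P[...,2]>.066)&(P[...,2]<.08)&(np.hypot(P[...,0]-.564,P[...,1]-.153)<.025);print(k.sum(),np.percentile(P[k][:,2],[5,50,90,99]))
E
```

```text
803 [0.56069772 0.15277157 0.14318474]
247 [0.07119708 0.07261331 0.073966   0.07468862]
```

View pics/i.png

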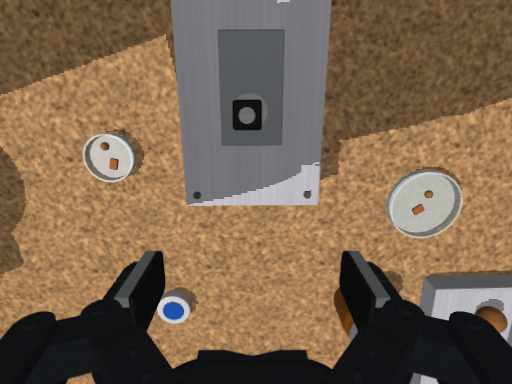

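The probe stands in the port, but the handle top (247,115) is slightly left of the collar centre (about 251,110), so it may be tilted. I'll check with a plane fit.

```bash
python3 - <<'E'
from h import *
print(monitor.observe()['time'])
im=grab('wrist');P=cloud(im)
def fit(q):
    A=np.c_[q[:,:2]-q[:,:2].mean(0),np.ones(len(q))];c=np.linalg.lstsq(A,q[:,2],rcond=None)[0];return np.degrees(c[:2]).round(2),c[2].round(4),q.mean(0).round(4),len(q)
d=np.hypot(P[...,0]-.564,P[...,1]-.153)
print('top',fit(P[(P[...,2]>.137)&(d<.03)]))
print('collar',fit(P[(P[...,2]>.069)&(P[...,2]<.08)&(d<.025)]))
print('plate',fit(P[(P[...,2]>.060)&(P[...,2]<.0672)&(abs(P[...,0]-.565)<.025)&(abs(P[...,1]-.169)<.045)]))
print('frame',fit(P[(abs(P[...,2]-.07)<.003)&(d>.04)&(abs(P[...,0]-.565)<.065)&(abs(P[...,1]-.169)<.1)]))
b=(im['color'].max(2)<60).astype(np.uint8);b[:90]=0;b[140:]=0;b[:,:220]=0;b[:,280:]=0
y,x=np.nonzero(b);b2=cv2.boundingRect(b);print(b2)
cr=im['color'][80:150,210:290];save({'color':cv2.resize(cr,None,fx=7,fy=7,interpolation=cv2.INTER_CUBIC)},'j.png')
E
```

```text
16.65
top (array([129.87, 574.  ]), np.float64(0.2573), array([0.5628, 0.1614, 0.2573]), 1680)
collar (array([ 1.67, -0.97]), np.float64(0.0727), array([0.5689, 0.1575, 0.0727]), 231)
plate (array([-0.04,  0.06]), np.float64(0.0642), array([0.566 , 0.1776, 0.0642]), 3941)
frame (array([-0.03, -0.04]), np.float64(0.0702), array([0.5649, 0.164 , 0.0702]), 18080)
(233, 101, 29, 31)
```

View pics/j.png

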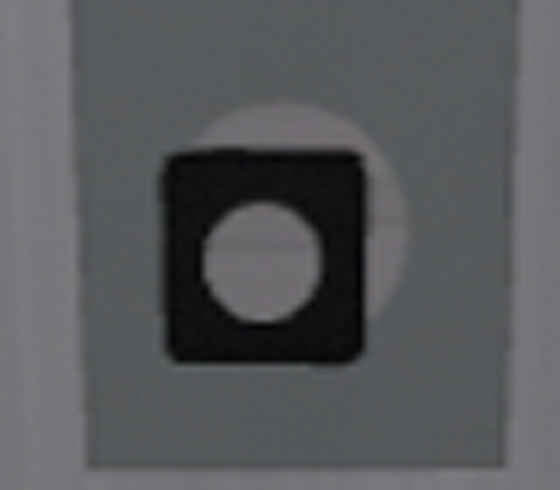

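```bash
cat > chk.py <<'E'
from h import *
s=monitor.observe();print(s['time'],np.round(s['ee_pos'],4))
im=grab('wrist');c=im['color'];P=cloud(im)
b=(c.max(2)<60).astype(np.uint8);b[230:]=0;b[(np.hypot(P[...,0]-.564,P[...,1]-.153)>.04)]=0
n,L,st,ce=cv2.connectedComponentsWithStats(b);i=1+st[1:,4].argmax();hb=(L==i).astype(np.uint8)
h=cv2.convexHull(cv2.findContours(hb,0,1)[0][0]);hp=h[:,0].astype(float);r=cv2.minAreaRect((plane(im,hp,.141)[:,:2]*1000).astype(np.float32))
print('top',np.round(r[0],2),np.round(r[1],1),round(r[2],1))
k=(P[...,2]>.0685)&(P[...,2]<.08)&(np.hypot(P[...,0]-.564,P[...,1]-.153)<.025)
f=cv2.morphologyEx((k|(cv2.fillConvexPoly(np.zeros_like(hb),h,1)>0)).astype(np.uint8),cv2.MORPH_OPEN,np.ones((3,3)))
e=cv2.findContours(k.astype(np.uint8),0,1)[0];e=np.vstack(e)[:,0].astype(float)
d=np.array([cv2.pointPolygonTest(h.astype(np.float32),(float(x),float(y)),True) for x,y in e]);e=e[d<-3]
w=plane(im,e,.072)[:,:2]
from scipy.optimize import least_squares
o=least_squares(lambda p:np.hypot(*(w-p).T)-.017,[.564,.153],loss='soft_l1',f_scale=5e-4);print('collar',(o.x*1000).round(2),len(w),np.abs(o.fun).mean())
print('lean deg',np.degrees((np.array(r[0])/1000-o.x)/.069).round(2))
q=P[k];A=np.c_[q[:,:2]-q[:,:2].mean(0),np.ones(len(q))];print('collar slope',np.degrees(np.linalg.lstsq(A,q[:,2],rcond=None)[0][:2]).round(2))
E
python3 chk.py
```

```text
16.7 [0.5618 0.0902 0.2446]
top [560.92 152.51] [22.5 21.7] 88.0
collar [561.84 150.11] 37 0.00023935802861849406
lean deg [-0.77  2.  ]
collar slope [ 1.13 -2.03]
```

{"fn": "servo_tool", "kwargs": {
  "series": [
    [[-0.4,0,0],0,85],
    [[-0.8,0,0],0,85],
    [[-0.8,0,0],0,85],
    [[-0.8,0,0],0,85],
    [[-0.8,0,0],0,85]
  ]
}}

```text
time: 17.25
ee_pos: [0.561, 0.0667, 0.2438]
orientation: [-2.259, -2.183, -0.0]
wrist_force: [0.1, -0.7, -0.1]
width: 0.085
finger_force: 0.0
```

```bash
python3 chk.py; python3 chk.py; python3 - <<'E'
from h import *
im=grab('wrist');s=monitor.observe()
T=plane(im,[[252,70]],.11)
q=cv2.projectPoints((np.array([[.564,.152,.1]])-im['o'])@im['Rc'],np.zeros(3),np.zeros(3),im['K'],im['D'])[0].ravel();u,v=map(int,q);print(u,v)
v0=max(0,v-40);cr=im['color'][v0:v0+80,u-40:u+40];print(v0,u-40);save({'color':cv2.resize(cr,None,fx=7,fy=7,interpolation=cv2.INTER_CUBIC)},'k.png')
E
```

```text
17.25 [0.561  0.0667 0.2438]
top [560.98 152.21] [21.  21.7] 88.1
collar [561.94 151.07] 38 0.00022444873779287915
lean deg [-0.79  0.94]
collar slope [ 0.93 -0.27]
17.3 [0.5609 0.0668 0.2438]
top [560.96 152.29] [21.  21.7] 88.1
collar [561.91 151.16] 38 0.00022453383375312702
lean deg [-0.79  0.94]
collar slope [ 0.92 -1.51]
252 85
45 212
```

View pics/k.png

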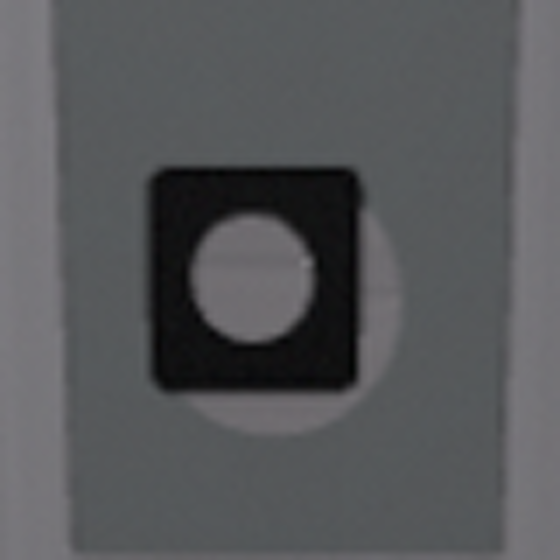

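Handle top centre is at column ~248.3 and collar centre at ~251.8, so it leans about 2° towards −x; presumably the tip is held up by the stiff plug. I'll press gently on the handle top with closed fingers and ease it towards +x.

{"fn": "servo_tool", "kwargs": {
  "series": [
    [[1.2,0,0],0,40],
    [[2.4,0,0.3],0,0],
    [[2.86,-0.01,1],0,0],
    [[2.86,-0.01,1.8],0,0],
    [[2.86,-0.01,2.3],0,0]
  ]
}}

```text
time: 17.9
ee_pos: [0.5629, 0.1531, 0.1731]
orientation: [-2.257, -2.185, 0.002]
wrist_force: [0.0, -0.0, -0.1]
width: 0.012
finger_force: 0.0
```

{"fn": "servo_tool", "kwargs": {
  "series": [
    [[0,0,0.1],0,0],
    [[0,0,0.2],0,0],
    [[0,0,0.2],0,0],
    [[0,0,0.2],0,0],
    [[0,0,0.2],0,0]
  ]
}}

```text
time: 18.4
ee_pos: [0.5639, 0.1523, 0.1695]
orientation: [2.259, 2.183, 0.001]
wrist_force: [-0.7, -0.2, 0.1]
width: -0.0
finger_force: 0.0
```

{"fn": "servo_tool", "kwargs": {
  "series": [
    [[0,0,0.05],0,0],
    [[0,0,0.1],0,0],
    [[0,0,0.15],0,0],
    [[0,0,0.2],0,0],
    [[0,0,0.2],0,0]
  ]
}}

```text
time: 18.9
ee_pos: [0.5634, 0.1523, 0.1625]
orientation: [-2.259, -2.183, 0.001]
wrist_force: [0.3, -0.8, -0.2]
width: -0.0001
finger_force: 0.0
```

{"fn": "servo_tool", "kwargs": {
  "series": [
    [[0,0,0.03],0,0],
    [[0,0,0.07],0,0],
    [[0,0,0.1],0,0],
    [[0,0,0.13],0,0],
    [[0,0,0.13],0,0]
  ]
}}

```text
time: 19.4
ee_pos: [0.5635, 0.1523, 0.1588]
orientation: [-2.259, -2.183, 0.0]
wrist_force: [-0.6, 0.3, 0.2]
width: -0.0002
finger_force: 0.0
```

{"fn": "servo_tool", "kwargs": {
  "series": [
    [[0,0,0.02],0,0],
    [[0,0,0.04],0,0],
    [[0,0,0.06],0,0],
    [[0,0,0.06],0,0],
    [[0,0,0.06],0,0]
  ]
}}

```text
time: 19.9
ee_pos: [0.5635, 0.1523, 0.1571]
orientation: [-2.259, -2.183, 0.0]
wrist_force: [-0.2, -0.1, -0.3]
width: 0.0002
finger_force: 0.0
```

{"fn": "servo_tool", "kwargs": {
  "series": [
    [[0,0,0.01],0,0],
    [[0,0,0.03],0,0],
    [[0,0,0.05],0,0],
    [[0,0,0.05],0,0],
    [[0,0,0.05],0,0]
  ]
}}

```text
time: 20.4
ee_pos: [0.5635, 0.1523, 0.1556]
orientation: [-2.259, -2.183, 0.0]
wrist_force: [-0.4, -0.4, 0.3]
width: -0.0003
finger_force: 0.0
```

{"fn": "servo_tool", "kwargs": {
  "series": [
    [[0,0,0.01],0,0],
    [[0,0,0.02],0,0],
    [[0,0,0.04],0,0],
    [[0,0,0.04],0,0],
    [[0,0,0.04],0,0]
  ]
}}

```text
time: 20.9
ee_pos: [0.5635, 0.1523, 0.1544]
orientation: [-2.259, -2.183, 0.0]
wrist_force: [0.0, -0.6, 0.6]
width: 0.0002
finger_force: 0.0
```

{"fn": "servo_tool", "kwargs": {
  "series": [
    [[0,0,0.01],0,0],
    [[0,0,0.02],0,0],
    [[0,0,0.03],0,0],
    [[0,0,0.03],0,0],
    [[0,0,0.03],0,0]
  ]
}}

```text
time: 21.4
ee_pos: [0.5637, 0.1523, 0.1537]
orientation: [2.259, 2.183, 0.0]
wrist_force: [-0.3, -0.4, 3.2]
width: -0.0001
finger_force: 1.7
```

{"fn": "servo_tool", "kwargs": {
  "series": [
    [[0,0,0.01],0,0],
    [[0,0,0.02],0,0],
    [[0,0.03,0.02],0,0],
    [[0,0.06,0.02],0,0],
    [[0,0.06,0.02],0,0]
  ]
}}

```text
time: 21.9
ee_pos: [0.5657, 0.1522, 0.1533]
orientation: [2.259, 2.183, 0.001]
wrist_force: [0.5, -0.4, 7.4]
width: -0.0001
finger_force: 3.5
```

{"fn": "servo_tool", "kwargs": {
  "series": [
    [[0,0.02,0],0,0],
    [[0,0.04,0],0,0],
    [[0,0.04,0.01],0,0],
    [[0,0.04,0.01],0,0],
    [[0,0.04,0.01],0,0]
  ]
}}

```text
time: 22.4
ee_pos: [0.5667, 0.1522, 0.153]
orientation: [2.258, 2.183, 0.001]
wrist_force: [-1.6, -0.9, 7.1]
width: 0.0002
finger_force: 3.8
```

{"fn": "servo_tool", "kwargs": {
  "series": [
    [[0,0,-0.05],0,0],
    [[0,0,-0.3],0,0],
    [[0,0,-1],0,0],
    [[0,0,-2],0,0],
    [[0,0,-3.05],0,0]
  ]
}}

```text
time: 22.9
ee_pos: [0.5661, 0.1521, 0.2452]
orientation: [-2.258, -2.183, 0.001]
wrist_force: [1.2, -0.2, -0.6]
width: -0.0002
finger_force: 0.0
```

{"fn": "servo_tool", "kwargs": {
  "series": [
    [[-1.2,0,0],0,85],
    [[-2.4,0,0],0,85],
    [[-2.86,0,0],0,85],
    [[-2.86,0,0],0,85],
    [[-2.86,0,0],0,85]
  ]
}}

```text
time: 23.4
ee_pos: [0.5637, 0.0668, 0.2442]
orientation: [-2.259, -2.183, -0.0]
wrist_force: [-0.0, 0.3, -0.3]
width: 0.0725
finger_force: 0.0
```

{"fn": "servo_tool", "kwargs": {
  "series": [
    [[0,-0.1,0],0,85],
    [[0,-0.1,0],0,85],
    [[0,-0.1,0],0,85],
    [[0,-0.1,0],0,85],
    [[0,-0.1,0],0,85]
  ]
}}

```text
time: 23.9
ee_pos: [0.5606, 0.0668, 0.2441]
orientation: [-2.258, -2.184, 0.0]
wrist_force: [0.5, -0.3, -0.3]
width: 0.0851
finger_force: 0.0
```

```bash
python3 chk.py; python3 - <<'E'
from h import *
im=grab('wrist');print(monitor.observe()['ee_pos'])
q=cv2.projectPoints((np.array([[.564,.152,.1]])-im['o'])@im['Rc'],np.zeros(3),np.zeros(3),im['K'],im['D'])[0].ravel();u,v=map(int,q)
v0=max(0,v-40);cr=im['color'][v0:v0+80,u-40:u+40];print(v0,u-40);save({'color':cv2.resize(cr,None,fx=7,fy=7,interpolation=cv2.INTER_CUBIC)},'l.png')
E
```

```text
23.9 [0.5606 0.0668 0.2441]
top [561.26 149.5 ] [21.2 21.8] 88.1
collar [561.56 149.6 ] 15 0.00017962455529766687
lean deg [-0.25 -0.09]
collar slope [0.43 0.04]
[0.56065129 0.06663953 0.24410706]
45 212
```

View pics/l.png

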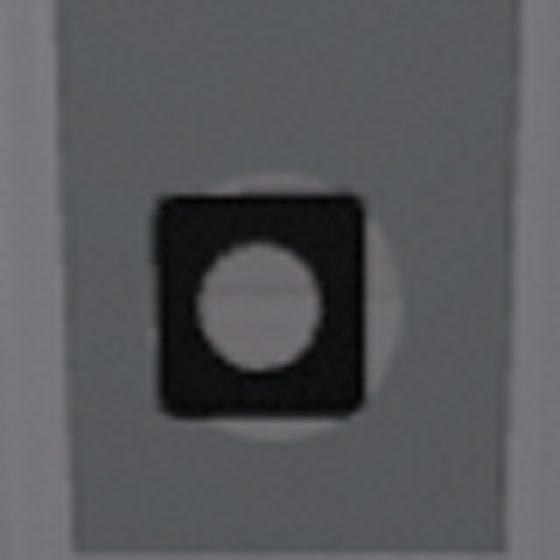

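```bash
cat > avg.py <<'E'
from h import *
Z=[];C=[]
for _ in range(8):
    im=grab('wrist');Z.append(im['z_map']);C.append(im['color'].astype(float))
Z=np.array(Z);im['z_map']=np.median(Z,0);P=cloud(im);g=np.mean(C,0).mean(2)
print('noise',np.std(Z[:,85,260]))
def fit(k):
    q=P[k]
    for _ in range(3):
        A=np.c_[q[:,:2]-q[:,:2].mean(0),np.ones(len(q))];c,_,_,_=np.linalg.lstsq(A,q[:,2],rcond=None);r=q[:,2]-A@c;q=q[abs(r)<max(2*r.std(),3e-4)]
    return np.degrees(c[:2]).round(2),q.mean(0).round(4),len(q),r.std().round(5)
d=np.hypot(P[...,0]-.563,P[...,1]-.151)
cam=im['o'][2]
print('top',fit((P[...,2]>.137)&(P[...,2]<.150)&(d<.02)));print('collar',fit((P[...,2]>.069)&(P[...,2]<.078)&(d<.022)))
v=int(cv2.projectPoints((np.array([[.563,.150,.072]])-im['o'])@im['Rc'],np.zeros(3),np.zeros(3),im['K'],im['D'])[0].ravel()[1]);print(v)
for r in range(v-4,v+5,4): print(r,g[r,224:280].round().astype(int).tolist())
E
python3 avg.py
```

```text
noise 0.0006218549
top (array([0.72, 1.14]), array([0.5611, 0.1495, 0.1433]), 947, np.float64(0.00187))
collar (array([1.05, 0.15]), array([0.5682, 0.1501, 0.0726]), 177, np.float64(0.0003))
88
84 [89, 89, 89, 89, 89, 89, 89, 89, 89, 82, 48, 14, 17, 17, 17, 17, 20, 72, 101, 107, 107, 107, 107, 107, 107, 107, 107, 107, 107, 107, 108, 107, 74, 24, 17, 17, 17, 16, 14, 12, 84, 107, 108, 107, 102, 93, 89, 89, 89, 89, 89, 89, 89, 89, 89, 89]
88 [89, 89, 89, 89, 89, 89, 89, 89, 92, 87, 52, 12, 16, 17, 17, 17, 69, 101, 110, 110, 110, 110, 111, 111, 110, 110, 110, 111, 110, 111, 110, 110, 110, 74, 18, 17, 17, 17, 15, 12, 86, 110, 110, 110, 110, 98, 89, 89, 89, 89, 89, 89, 88, 88, 88, 88]
92 [89, 89, 89, 89, 89, 89, 89, 89, 89, 91, 57, 12, 15, 15, 16, 16, 17, 83, 106, 108, 108, 108, 109, 109, 109, 109, 109, 110, 109, 109, 110, 107, 75, 27, 16, 16, 16, 16, 14, 11, 86, 110, 110, 110, 104, 93, 89, 89, 88, 88, 88, 88, 88, 88, 88, 88]
```

{"fn": "servo_tool", "kwargs": {
  "series": [
    [[1.2,0,0],0,40],
    [[2.4,0,0.3],0,0],
    [[2.81,0.08,1],0,0],
    [[2.81,0.08,1.8],0,0],
    [[2.81,0.08,2.4],0,0]
  ]
}}

```text
time: 24.9
ee_pos: [0.5655, 0.1513, 0.1706]
orientation: [-2.257, -2.184, 0.001]
wrist_force: [-0.5, 0.2, 0.5]
width: 0.0123
finger_force: 0.0
```

{"fn": "servo_tool", "kwargs": {
  "series": [
    [[0,0,0.2],0,0],
    [[0,0,0.4],0,0],
    [[0,0,0.5],0,0],
    [[0,0,0.5],0,0],
    [[0,0,0.5],0,0]
  ]
}}

```text
time: 25.4
ee_pos: [0.5663, 0.1508, 0.1578]
orientation: [2.259, 2.183, 0.001]
wrist_force: [-0.1, -0.3, -0.4]
width: 0.0001
finger_force: 0.0
```

{"fn": "servo_tool", "kwargs": {
  "series": [
    [[0,0,0.02],0,0],
    [[0,0,0.04],0,0],
    [[0,0,0.06],0,0],
    [[0,0,0.08],0,0],
    [[0,0,0.08],0,0]
  ]
}}

```text
time: 25.9
ee_pos: [0.5658, 0.1507, 0.1546]
orientation: [-2.259, -2.183, 0.0]
wrist_force: [-0.5, 0.1, -0.6]
width: -0.0003
finger_force: 0.0
```

{"fn": "servo_tool", "kwargs": {
  "series": [
    [[0,0,0.01],0,0],
    [[0,0,0.02],0,0],
    [[0,0,0.04],0,0],
    [[0,0,0.04],0,0],
    [[0,0,0.04],0,0]
  ]
}}

```text
time: 26.4
ee_pos: [0.5659, 0.1508, 0.1535]
orientation: [-2.259, -2.183, 0.0]
wrist_force: [-0.3, 0.4, -0.0]
width: 0.0001
finger_force: 0.2
```

{"fn": "servo_tool", "kwargs": {
  "series": [
    [[0,0,0.01],0,0],
    [[0,0,0.02],0,0],
    [[0,0,0.02],0,0],
    [[0,0,0.02],0,0],
    [[0,0,0.02],0,0]
  ]
}}

```text
time: 26.9
ee_pos: [0.5662, 0.1508, 0.1533]
orientation: [2.259, 2.183, 0.001]
wrist_force: [-0.1, -0.3, 5.6]
width: 0.0004
finger_force: 2.7
```

{"fn": "servo_tool", "kwargs": {
  "series": [
    [[0,0.03,0.01],0,0],
    [[0,0.07,0.02],0,0],
    [[0,0.1,0.03],0,0],
    [[0,0.13,0.03],0,0],
    [[0,0.13,0.03],0,0]
  ]
}}

```text
time: 27.4
ee_pos: [0.5698, 0.1507, 0.1524]
orientation: [-2.259, -2.183, -0.001]
wrist_force: [-1.7, 1.0, 8.2]
width: -0.0002
finger_force: 4.1
```

{"fn": "servo_tool", "kwargs": {
  "series": [
    [[0,0,0.01],0,0],
    [[0,0,0.02],0,0],
    [[0,0,0.03],0,0],
    [[0,0,0.03],0,0],
    [[0,0,0.03],0,0]
  ]
}}

```text
time: 27.9
ee_pos: [0.5698, 0.1508, 0.1516]
orientation: [-2.259, -2.184, -0.001]
wrist_force: [-2.1, 1.3, 8.5]
width: -0.0002
finger_force: 4.5
```

{"fn": "servo_tool", "kwargs": {
  "series": [
    [[0,0,-0.05],0,0],
    [[0,0,-0.3],0,0],
    [[0,0,-1],0,0],
    [[0,0,-2],0,0],
    [[0,0,-3.1],0,0]
  ]
}}

```text
time: 28.4
ee_pos: [0.5692, 0.1504, 0.2448]
orientation: [-2.258, -2.183, 0.002]
wrist_force: [-0.1, 0.6, 1.0]
width: 0.0003
finger_force: 0.0
```

{"fn": "servo_tool", "kwargs": {
  "series": [
    [[-1.2,0,0],0,85],
    [[-2.4,-0.2,0],0,85],
    [[-2.81,-0.21,0],0,85],
    [[-2.81,-0.21,0],0,85],
    [[-2.81,-0.21,0],0,85]
  ]
}}

```text
time: 28.9
ee_pos: [0.5607, 0.0669, 0.2441]
orientation: [-2.259, -2.183, -0.0]
wrist_force: [0.6, -0.0, 0.5]
width: 0.0722
finger_force: 0.0
```

```bash
sed -i 's/^for r in/print(monitor.observe()["ee_pos"])\nfor r in/' avg.py; python3 avg.py
```

```text
noise 0.000612387
top (array([ 0.51, -0.73]), array([0.5618, 0.1499, 0.143 ]), 931, np.float64(0.00183))
collar (array([ 0.27, -0.15]), array([0.5654, 0.1473, 0.0723]), 150, np.float64(0.00024))
88
[0.56064037 0.06697873 0.24400603]
84 [89, 90, 89, 90, 89, 89, 90, 89, 89, 95, 103, 66, 13, 15, 17, 17, 17, 18, 24, 75, 102, 108, 108, 108, 108, 108, 109, 108, 108, 108, 108, 108, 108, 85, 42, 17, 16, 18, 16, 16, 14, 50, 92, 108, 101, 93, 89, 90, 89, 89, 89, 89, 89, 89, 89, 89]
88 [89, 90, 89, 89, 89, 89, 89, 90, 91, 100, 105, 68, 19, 16, 17, 18, 17, 28, 90, 110, 110, 110, 110, 110, 110, 110, 110, 110, 110, 110, 110, 110, 110, 110, 91, 49, 16, 17, 17, 16, 13, 49, 92, 107, 106, 96, 89, 89, 89, 89, 89, 89, 89, 89, 88, 88]
92 [89, 89, 89, 89, 90, 89, 89, 89, 90, 101, 107, 72, 21, 14, 16, 16, 17, 17, 53, 95, 109, 109, 109, 109, 109, 109, 110, 110, 109, 109, 110, 110, 109, 106, 71, 23, 17, 16, 16, 15, 13, 51, 95, 111, 107, 96, 89, 89, 89, 89, 89, 89, 88, 89, 89, 88]
```

```bash
python3 -c "
from cell import sign_off; print(sign_off())"
```

```text
the job is handed in; nothing more can be done
None
```

The job is handed in: the probe found the hidden port and stands released in it with its collar flat on the plate, leaning about 0.3° (within measurement noise). It leaned about 2° when first released, so I pressed gently on the handle top to seat it. The highest load I read on the metal end was about 10 N, and I touched none of the other loose things.

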